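Post a rejected box-section stub through the reject box's sprung flap

ROBOT

A 7-joint arm with a two-finger parallel gripper is mounted at the origin on the work surface. World frame = base frame: x ahead of the robot, y to its left, z up, the work surface at z = 0. Lengths are in m, angles in rad, forces in N, time in s.
With the tool pointing down it reaches from about 0.35 to 0.9 m from the base axis. Payload 7.2 kg.
Tool frame: the origin (TCP) lies midway between the tips of the shut fingers; the grasp point (between the pads) lies 19 mm behind it; z points along the fingers, y is the direction in which the jaws open and shut (so a half turn about z gives the same grasp; the last joint's range is limited). The gripper opens to 88 mm and grips with 3 to 60 N. Pads are 20 mm wide; open, the fingers measure 115 mm over their backs; the gripper's body (75 mm by 178 mm) begins 61 mm behind the grasp point.
Start: joints at [-0.068, 0.411, -0.013, 1.596, 0.006, 1.134, -0.082], TCP at [0.625, -0, 0.223] pointing down, gripper open.
Joint ranges: [-2.95, 2.95], [-0.29, 1.99], [-1.47, 1.44], [0.14, 2.54], [-1.03, 4.17], [0.13, 1.85], [-2.86, 2.86]. Speed limits (rad/s): [2.39, 2.39, 3.01, 3.01, 3.14, 3.14, 3.14].

INTERFACE

Orientations are given as a 3x3 rotation matrix whose columns are the frame's x, y, z axes.
In Python, from workcell import ctrl, vision gives the robot as it stands.
- The arm moves only by the tool drive_tool, never from a script. Its argument "plan" is a list that holds one entry, the list of rows, each a list of 7 numbers: the shift along the tool's x, y, z in mm, then the turn, a rotation vector about the tool's x, y, z in rad, then the closure in counts, from 0 (fully open) to 255 (shut). In form: [[[x, y, z, ax, ay, az, grip], ...]]. A call has 1 to 8 rows; each row is the pose to reach, as a shift and turn from the pose measured when the call began, along the tool's axes at that moment; what a row does not reach only later rows make up. A row lasts 1/12 s, in which the tool goes at most 41.7 mm and 7.16 degrees, less where a joint would pass 70% of its speed; a pose out of reach is approached as far as the arm can. A call with a gripper value outside its range is refused whole. The fingers move at their own pace and stop on an object; "grip_force" is the grip in N (left out, the last holds). Time passes only in rows, so rows that repeat a pose let the fingers close. It gives the time, the measured TCP pose, the force and the opening at its end, in the units of the state.
- ctrl.observe(): the state, without advancing time (a new reading comes with each control period).
- vision.grab_frame(name): name is "scene" or "side" or "wrist"; returns a dict with "img" (384x512x3 uint8, red, green, blue), "fx", "fy", "cx", "cy" (pixels), "R" (3x3) and "t" (3): a world point X has camera coordinates R X + t. Camera axes: x right, y down, z forward; pixel columns grow to the right and rows downward; lengths in m; the calibration is good to about 2 mm. The wrist camera is an equidistant fisheye: a pixel r from the principal point sees the ray r / f radians off the axis. A picture is of the moment at which its call begins. There is no depth.
- ctrl.finish_job(): hands the job in, once; it reports no verdict.
The state is a dict: "time_s": time; "qpos": joint angles; "qvel": joint speeds; "joint_efforts": joint torques, N m; "ee_pos": TCP position; "orientation": TCP orientation; "force": force on the tool from outside, world axes, zero at the start; "torque": the same for the moment, N m; "width": finger opening in m.
Only numpy, scipy, OpenCV 4.12 (cv2) and the standard library are available. Lean on these libraries where they do the work, as an engineer would, in place of code of your own. Each camera call takes 0.05 s, during which the arm holds its last target. There are 200 camera calls.

TASK

The checking template has been left leaning across the flap of the reject box. First stand it back in its place on the bench, bottom edge down, leaning squarely against the flat face of the angle plate; then push the rejected stub along the box's tray and through the sprung flap, until it has slid down into the box and the flap has snapped shut behind it. Leave everything else on the bench where it is.

Things in the scene. Friction and masses are not known exactly. Their poses are not given: they have to be found in the camera images.
- reject_box: Grey sheet-steel lock box for rejected parts, fixed on the bench, 470 mm long, 204 wide, 227 high, with a clear roof. Origin: at bench height under the middle of its mouth's sill; x points level into the box (the way parts are pushed), y left of that, z up. The flat infeed tray is 130 mm above the bench, from x = -272 mm to the sill at x = 0
- tray_end (a point): middle of the tray's outer end, at tray height, 272 mm before the sill. The tray is 204 mm wide, its side edges stand 10 mm above it. Near the mouth two flared guides, 28 mm tall, narrow the way from about 194 mm wide (60 mm before the sill) to 138 mm (5 mm before it)
- mouth (a point): middle of the sill of the box's mouth, at tray height. The mouth is 137 mm wide and 80 mm high. Right behind the sill a slide with a slippery plastic liner falls at 50 degrees: a part whose middle has passed the sill by a few mm tips in and slides down by itself, clear of the flap
- lintel (a point): middle of the lintel's top front edge, straight above the sill, 95 mm above the tray (225 mm above the bench). The box's roof runs back from here, at this height, for 200 mm
- flap (a joint): angle of the sprung flap, rad: 0 hanging shut, grows as its lower edge swings into the box, up to 1.45. Steel, 132 wide x 78 mm tall, hinged along its top 82 mm above the tray; a spring shuts it (about 0.8 N at its lower edge to start it, about 2.5 N at 1 rad)
- stub: The rejected part: a closed piece of steel box section with welded end caps, 130 (its x) x 100 (its y) x 40 mm (its z), about 0.4 to 0.75 kg, lying flat on the infeed tray, its x roughly along the box's x. Origin: centre of its underside. Too wide to grip in its length or width
- template: Checking template: flat aluminium plate 10 mm thick (x), 110 wide (y), 150 tall (z), about 0.4 kg, a 40 mm notch in its +y side edge (50 to 90 mm up, 30 deep). Origin: middle of the bottom edge; z up the plate, x through it. At the start it stands on the tray, leaning 16 degrees on the lintel, +x and its top towards the box; 49 mm of it stands clear above the roof
- template_top (a point): the middle of the template's top edge, 150 mm up the plate from its origin
- angle_plate: Cast angle plate, fixed on the bench, against which the template belongs: flat upright face 150 mm wide and 106 mm high, with its foot and webs behind. Origin: at bench height (z = 0) at the middle of the face's lower edge; x points horizontally from the face into the casting (a template leaning on it leans towards +x), y along the face, z up
- wire_brush: Bystander: wire brush, 220 mm long, lying on the bench on the robot's right. Origin: centre of its underside
- hammer: Bystander: hammer, 260 mm long, lying on the robot's left. Origin: centre of its underside
- weld_magnet: Bystander: flat grey arrow-shaped welding magnet, about 120 x 120 x 18 mm, lying on the robot's left. Origin: centre of its underside
- stub_b: Bystander: a good box-section stub, the same make as the rejected one (130 x 100 x 40 mm), lying on the bench on the far left; stays there. Origin: centre of its underside
- spray_can: Bystander: spray can, 66 mm across, 190 mm tall, standing near the far edge of the bench. Origin: centre of its underside
- clamp: Bystander: steel G-clamp, about 200 x 100 mm, lying on the bench at the right. Origin: centre of its underside
Not all that is in view belongs to the job. What is shaped like the stub but blue or purple is not meant.

How it is judged:
On the way, in this order (a step that is already met when the one before it is completed fails the run):
1. the template leans against the angle plate, standing on the bench, let go (angle between template's own z axis and vertical between 0.09 and 0.52 rad and contact force between template and angle_plate above 0.05 N and height (world z) of template below 0.012 m and angle between the y axis of template and the y axis of angle_plate, either way round below 0.3 rad and y of template in the frame of angle_plate between -0.06 and 0.06 m and x of template in the frame of angle_plate below 0 m and x of template_top in the frame of angle_plate above -0.04 m and linear speed of template below 0.03 m/s and contact force between template and the fingers below 0.05 N), for 0.3 s.
2. the stub is pushed in through the flap (value of joint flap above 0.4 rad and x of stub in the frame of reject_box above -0.04 m).
At the end, for the whole second after the job is handed in: Template at rest, let go: bottom edge on the bench, leaning 5 to 30 degrees from upright against the angle plate's face, square within 17 degrees, its middle within 60 mm of the face's middle. Stub at rest inside the reject box below tray height, flap shut (under 0.05 rad) (all of step 1 and x of stub in the frame of reject_box between 0.03 and 0.2 m and y of stub in the frame of reject_box between -0.1 and 0.1 m and height (world z) of stub below 0.12 m and value of joint flap below 0.05 rad and linear speed of stub below 0.03 m/s); the robot touches nothing.
It fails at once if another thing on the bench is shifted by more than 30 mm (distance of any of wire_brush, hammer, weld_magnet, stub_b, spray_can, clamp from where it was at the start of the episode above 0.03 m).
It also fails if it takes over 59 s, if anything falls off the work surface, if the arm or the gripper's body presses on something with over 40 N, if the wrist force passes 120 N, or if a joint passes its speed limit or range.

## Working session

There is one attempt and no reset: what is moved stays moved. The work goes in short steps, Python scripts to look and compute and a tool call to move; the robot and the scene stay as the last step left them, time stands still between calls to the robot, and variables do not carry over. Pictures are saved under pics/ and viewed, about 8 in all and at most 12, crops included, and the job is handed in when it is done.

Besides the shell and the picture viewer there is one more tool, called after "Request:" as name(argument=value, ...) on one line, values as JSON. drive_tool: Moves the arm, as the interface text tells. Its arguments: {"type":"object","properties":{"plan":{"type":"array","items":{"type":"array","items":{"type":"array","items":{"type":"number"}}}},"grip_force":{"type":"number"}},"required":["plan"]}

```bash
mkdir -p pics; ls
python3 - <<'E'
from workcell import ctrl, vision
import cv2,numpy as np,pickle
f={}
for n in ["scene","side"]:
    d=vision.grab_frame(n); f[n]=d
    cv2.imwrite(f"pics/{n}0.png",cv2.resize(d["img"][:,:,::-1],(800,600),interpolation=cv2.INTER_CUBIC))
    print(n,d["fx"],d["fy"],d["cx"],d["cy"],np.round(d["R"],3).tolist(),np.round(d["t"],3).tolist())
pickle.dump(f,open("f0.pkl","wb"))
s=ctrl.observe();print(s["time_s"],s["ee_pos"],np.round(s["orientation"],3))
E
```

```text
pics
scene 394.926440262395 394.926440262395 257.31728914268064 185.52632890787962 [[0.777, 0.629, -0.021], [0.409, -0.53, -0.743], [-0.478, 0.569, -0.669]] [-0.373, -0.11, 1.637]
side 404.14589581730326 404.14589581730326 254.986804722784 190.38665205277846 [[0.98, -0.198, 0.016], [-0.085, -0.489, -0.868], [0.18, 0.849, -0.496]] [-0.527, 0.172, 1.512]
0.1 [ 6.24579383e-01 -3.48471059e-05  2.21920976e-01] [[-0.     1.    -0.001]
 [ 1.     0.    -0.   ]
 [-0.    -0.001 -1.   ]]
```

View pics/scene0.png

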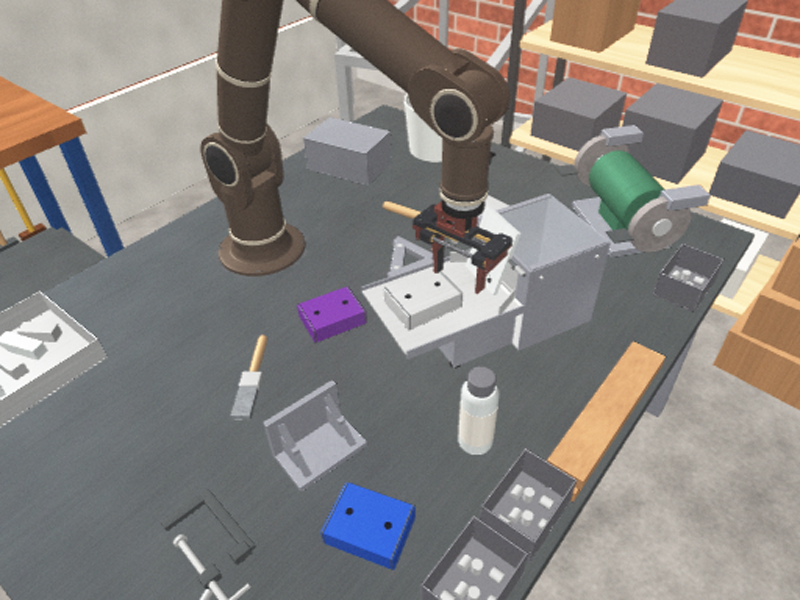

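View pics/side0.png

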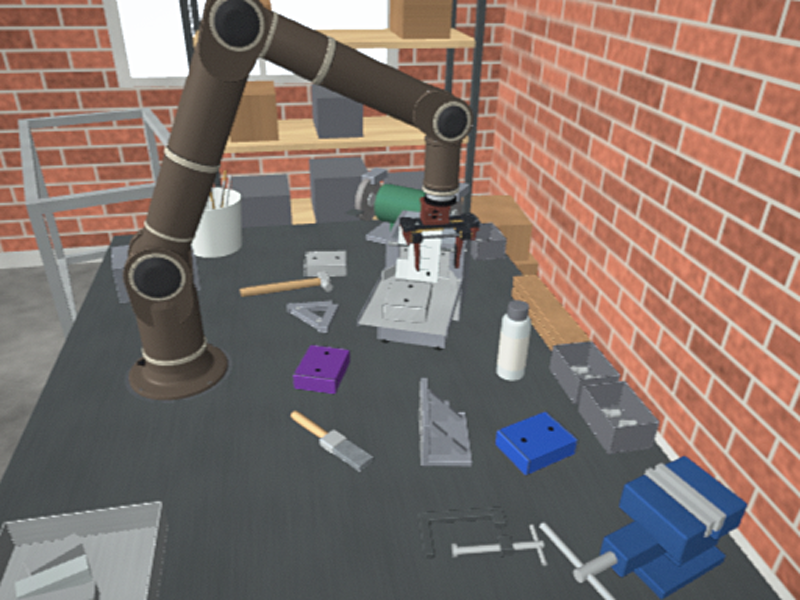

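Request:
drive_tool(plan=[[[-30,-40,-35,0,0,0,0],[-60,-80,-70,0,0,0,0],[-90,-120,-105,0,0,0,0],[-110,-160,-120,0,0,0,0],[-110,-200,-120,0,0,0,0],[-110,-200,-120,0,0,0,0]]])

```text
time_s: 0.6
ee_pos: [0.4344, -0.1071, 0.3389]
orientation: [[0.001, 1.0, -0.001], [1.0, -0.001, -0.0], [-0.0, -0.001, -1.0]]
force: [0.1, -1.2, 0.6]
width: 0.0878
```

```bash
cat > h.py <<'E'
from workcell import ctrl, vision
import cv2,numpy as np,pickle
def load(n): return pickle.load(open(n,"rb"))
def ray(d,u,v):
    c=-d["R"].T@d["t"]; w=d["R"].T@np.array([(u-d["cx"])/d["fx"],(v-d["cy"])/d["fy"],1]); return c,w/np.linalg.norm(w)
def plane(d,u,v,z):
    c,w=ray(d,u,v); return c+w*(z-c[2])/w[2]
def tri(d1,p1,d2,p2):
    c1,w1=ray(d1,*p1); c2,w2=ray(d2,*p2)
    s=np.linalg.lstsq(np.c_[w1,-w2],c2-c1,rcond=None)[0]
    a,b=c1+w1*s[0],c2+w2*s[1]; return (a+b)/2,np.linalg.norm(a-b)
def proj(d,X):
    c=d["R"]@np.array(X)+d["t"]; return c[0]/c[2]*d["fx"]+d["cx"],c[1]/c[2]*d["fy"]+d["cy"]
def crop(d,x0,y0,w,h,k,name):
    cv2.imwrite(name,cv2.resize(d["img"][y0:y0+h,x0:x0+w,::-1],None,fx=k,fy=k,interpolation=cv2.INTER_CUBIC))
E
python3 - <<'E'
from h import *
f={n:vision.grab_frame(n) for n in ["scene","side"]}
pickle.dump(f,open("f1.pkl","wb"))
s,d=f["scene"],f["side"]
for x in f.values(): print(-x["R"].T@x["t"])
crop(s,215,95,190,145,4,"a.png");crop(d,215,115,100,115,5,"b.png")
a=cv2.imread("a.png");b=cv2.imread("b.png");
crop(s,215,100,190,140,4,"pics/s1.png");crop(d,215,110,120,115,5,"pics/d1.png")
s=ctrl.observe();print(s["time_s"],s["ee_pos"])
E
```

```text
[ 1.1174276  -0.75508611  1.00592178]
[ 0.25862899 -1.30438172  0.90760103]
0.7 [ 0.4323216  -0.10908475  0.34102317]
```

View pics/s1.png

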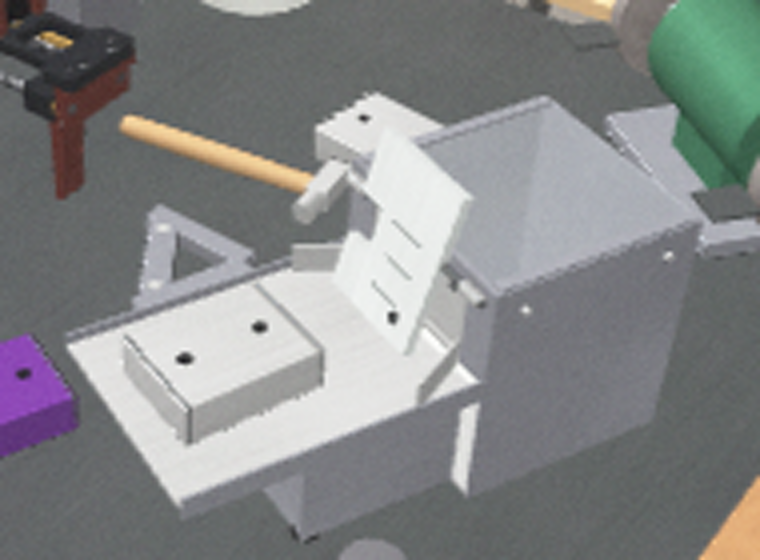

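View pics/d1.png

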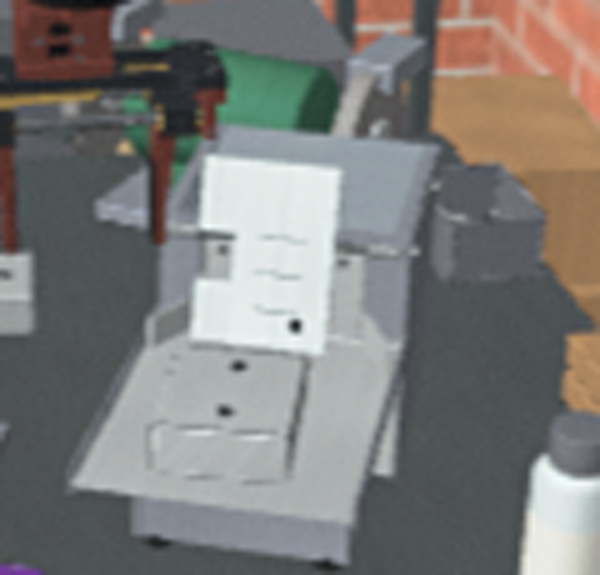

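s1: template corners at (388,130),(471,197),(335,282),(406,354), the light-grey stub on the tray with top corners (125,337),(190,408),(325,350),(258,285). d1 shows the template at (205,157)–(323,355). Candidates for the stub: light grey on the tray (s1 225,360), grey stub_b behind on the bench (s1 370,120), purple and blue decoys. Only the first lies on the tray, and this crop confirms it.

Run:
```python
from h import *
f=load("f1.pkl");s,d=f["scene"],f["side"]
S=lambda u,v:((u+.5)/4-.5+215,(v+.5)/4-.5+100)
D=lambda u,v:((u+.5)/5-.5+215,(v+.5)/5-.5+110)
T={}
for n,a,b in [("TL",(388,130),(205,157)),("TR",(471,197),(341,170)),("BL",(335,282),(190,345)),("BR",(406,354),(323,355)),("trayL",(67,337),(70,487)),("trayR",(183,510),(355,520)),("linR",(495,292),(415,253))]:
    X,e=tri(s,S(*a),d,D(*b)); T[n]=X; print(n,np.round(X*1000),round(e*1000,1))
for a in [(125,337),(190,408),(325,350),(258,285)]: print("stub",np.round(plane(s,*S(*a),.17)*1000))
for a in [(67,337),(183,510)]: print("tray",np.round(plane(s,*S(*a),.14)*1000))
for a in [(357,157),(495,292)]: print("lint",np.round(plane(s,*S(*a),.225)*1000))
a=s["img"][230:320,150:250,::-1]; b=d["img"][230:310,250:320,::-1]
a=cv2.resize(a,None,fx=4,fy=4,interpolation=cv2.INTER_CUBIC)[:320,:400]; b=cv2.resize(b,None,fx=4,fy=4,interpolation=cv2.INTER_CUBIC)
cv2.imwrite("pics/ap.png",np.hstack([a,b]))
```

```text
TL [571. 176. 273.] 1.2
TR [673. 136. 273.] 4.6
BL [553. 141. 124.] 5.6
BR [654.  95. 129.] 5.2
trayL [422. -62. 128.] 11.6
trayR [ 615. -149.  128.] 2.9
linR [723.  98. 220.] 18.3
stub [487. -61. 170.]
stub [578. -92. 170.]
stub [621.  24. 170.]
stub [532.  55. 170.]
tray [426. -65. 140.]
tray [ 621. -155.  140.]
lint [536. 188. 225.]
lint [718. 105. 225.]
```

View pics/ap.png

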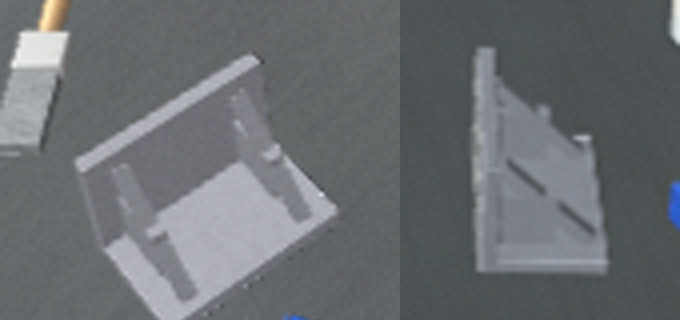

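Run:
```python
from h import *
f=load("f1.pkl");s,d=f["scene"],f["side"]
S=lambda u,v:((u+.5)/4-.5+150,(v+.5)/4-.5+230)
D=lambda u,v:((u-400+.5)/4-.5+250,(v+.5)/4-.5+230)
for a in [(75,161),(250,55)]: print("aptop",np.round(plane(s,*S(*a),.106)*1000))
print("near bottom side",np.round(plane(d,*D(478,271),0)*1000))
print("back corners",[np.round(plane(s,*S(*a),.012)*1000) for a in [(337,210)]],np.round(plane(d,*D(607,268),0.)*1000))
print("far top side",np.round(plane(d,*D(477,48),.106)*1000))
```

```text
aptop [ 499. -412.  106.]
aptop [ 529. -269.  106.]
near bottom side [ 499. -412.    0.]
back corners [array([ 622., -285.,   12.])] [ 598. -428.    0.]
far top side [ 527. -271.  106.]
```

```bash
cat >> h.py <<'E'
from scipy.spatial.transform import Rotation as Ro
def delta(p,R,pr=True):
    s=ctrl.observe(); R0=np.array(s["orientation"]); p0=np.array(s["ee_pos"])
    sh=R0.T@(np.array(p)-p0)*1000; rv=Ro.from_matrix(R0.T@R).as_rotvec()
    print("t",s["time_s"],"shift",np.round(sh,1),"rot",np.round(rv,3),"F",np.round(s["force"],1),"w",s["width"])
def platepose(phi,lean):  # tool pose with y=plate x, z=-plate z
    phi,l=np.radians(phi),np.radians(lean); c,s=np.cos(phi),np.sin(phi)
    zt=np.array([np.sin(l)*c,np.sin(l)*s,np.cos(l)]); xt=np.array([np.cos(l)*c,np.cos(l)*s,-np.sin(l)])
    return np.c_[np.cross(xt,-zt),xt,-zt],zt
TOP=np.array([.622,.156,.2735])
E
python3 - <<'E'
from h import *
R,zt=platepose(66.5,16); delta(TOP+.05*zt,R)
E
```

```text
t 0.7 shift [278.7 193.7  19.5] rot [ 0.248 -0.161 -1.158] F [ 0.6 -0.6 -0.2] w 0.08783655760219677
```

Request:
drive_tool(plan=[[[35,24,0,0.03,-0.02,-0.11,140],[70,48,0,0.06,-0.04,-0.22,140],[105,72,0,0.09,-0.06,-0.33,140],[140,96,0,0.12,-0.08,-0.45,140],[175,120,0,0.15,-0.1,-0.56,140],[210,144,0,0.18,-0.12,-0.68,140],[240,168,0,0.2,-0.13,-0.8,140],[279,194,10,0.21,-0.14,-0.92,140]]])

```text
time_s: 1.37
ee_pos: [0.6257, 0.1657, 0.3322]
orientation: [[-0.801, 0.587, -0.119], [0.598, 0.773, -0.21], [-0.032, -0.239, -0.97]]
force: [1.1, 0.2, 0.4]
width: 0.0403
```

Run:
```python
from h import *
R,zt=platepose(66.5,16); delta(TOP+.05*zt,R)
```

```text
t 1.3667 shift [0.7 5.9 9.5] rot [ 0.034 -0.029 -0.232] F [1.1 0.2 0.4] w 0.04029545688216243
```

Request:
drive_tool(plan=[[[0,3,5,0.02,-0.015,-0.12,140],[1,6,9.5,0.034,-0.029,-0.232,140],[1,6,9.5,0.034,-0.029,-0.232,140],[1,6,9.5,0.034,-0.029,-0.232,140]]])

```text
time_s: 1.7
ee_pos: [0.6271, 0.1694, 0.3203]
orientation: [[-0.916, 0.385, -0.112], [0.401, 0.88, -0.253], [0.001, -0.277, -0.961]]
force: [0.4, -0.1, 0.1]
width: 0.0397
```

Run:
```python
from h import *
R,zt=platepose(66.5,16); delta(TOP+.05*zt,R)
f={n:vision.grab_frame(n) for n in ["wrist","side"]}
pickle.dump(f,open("f2.pkl","wb"))
w=f["wrist"]["img"][:,:,::-1]; d=cv2.resize(f["side"]["img"][110:220,230:325,::-1],None,fx=3.49,fy=3.49,interpolation=cv2.INTER_CUBIC)[:384,:288]
cv2.imwrite("pics/w2.png",np.hstack([w,d[:384]]))
```

```text
t 1.7 shift [-0.7 -0.9 -1.1] rot [-0.001 -0.002 -0.002] F [ 0.4 -0.1  0.1] w 0.03966218289825762
```

View pics/w2.png

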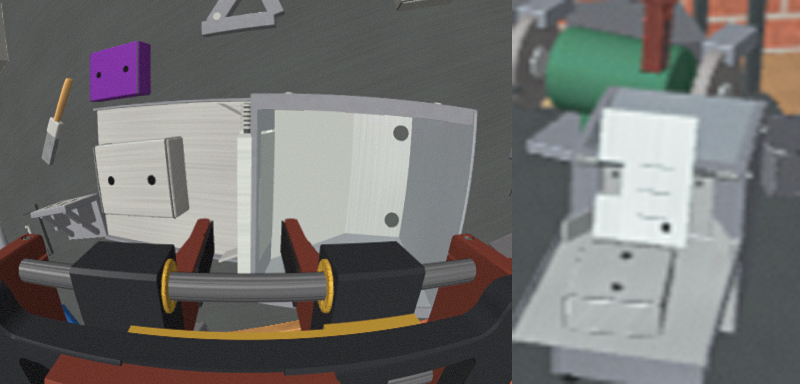

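The wrist view shows the plate edge-on at about column 245, midway between the finger tips (205 and 288), so it is well aligned. Next I advance and grip.

Request:
drive_tool(plan=[[[0,0,20,0,0,0,140],[-1,0,45,0,0,0,140],[-1,0,65,0,0,0,140],[-1,0,76,0,0,0,140],[-1,0,76,0,0,0,140]]])

```text
time_s: 2.22
ee_pos: [0.6193, 0.1463, 0.2476]
orientation: [[-0.914, 0.391, -0.113], [0.407, 0.878, -0.254], [0.0, -0.278, -0.961]]
force: [-0.1, -1.2, 0.2]
width: 0.0396
```

Request:
drive_tool(plan=[[[0,0,0,0,0,0,200],[0,0,0,0,0,0,235],[0,0,0,0,0,0,255],[0,0,0,0,0,0,255],[0,0,0,0,0,0,255],[0,0,0,0,0,0,255]]], grip_force=40)

```text
time_s: 2.72
ee_pos: [0.6196, 0.1468, 0.2483]
orientation: [[-0.914, 0.391, -0.112], [0.406, 0.878, -0.253], [-0.001, -0.277, -0.961]]
force: [0.6, 1.1, 3.0]
width: 0.0102
```

Request:
drive_tool(plan=[[[0,0,-15,0,0,0,255],[0,0,-40,0,0,0,255],[0,0,-75,0,0,0,255],[0,0,-110,0,0,0,255],[0,0,-130,0,0,0,255],[0,0,-130,0,0,0,255]]])

```text
time_s: 3.22
ee_pos: [0.6351, 0.182, 0.3773]
orientation: [[-0.914, 0.391, -0.106], [0.405, 0.88, -0.25], [-0.004, -0.271, -0.962]]
force: [0.0, -0.9, -2.9]
width: 0.0099
```

```bash
cat >> h.py <<'E'
PL=np.array([.5083,-.3398,.1213])
E
python3 - <<'E'
from h import *
R,zt=platepose(-11.5,12); delta(PL+[0,0,.24],R)
s=ctrl.observe()
R0=np.array(s["orientation"]);p0=np.array(s["ee_pos"]);p1=PL+[0,0,.24]
rv=Ro.from_matrix(R@R0.T).as_rotvec()
for k in range(1,15):
    a=k/14; Rk=Ro.from_rotvec(rv*a).as_matrix()@R0
    print(np.round(np.r_[R0.T@(p1-p0)*a*1000],0),np.round(Ro.from_matrix(R0.T@Rk).as_rotvec(),2))
E
```

```text
t 3.2167 shift [ -95.3 -504.2  159.1] rot [-0.052  0.328  1.315] F [ 0.  -0.9 -2.9] w 0.009909144121325644
[ -7. -36.  11.] [-0.    0.02  0.09]
[-14. -72.  23.] [-0.01  0.05  0.19]
[ -20. -108.   34.] [-0.01  0.07  0.28]
[ -27. -144.   45.] [-0.01  0.09  0.38]
[ -34. -180.   57.] [-0.02  0.12  0.47]
[ -41. -216.   68.] [-0.02  0.14  0.56]
[ -48. -252.   80.] [-0.03  0.16  0.66]
[ -54. -288.   91.] [-0.03  0.19  0.75]
[ -61. -324.  102.] [-0.03  0.21  0.85]
[ -68. -360.  114.] [-0.04  0.23  0.94]
[ -75. -396.  125.] [-0.04  0.26  1.03]
[ -82. -432.  136.] [-0.04  0.28  1.13]
[ -88. -468.  148.] [-0.05  0.3   1.22]
[ -95. -504.  159.] [-0.05  0.33  1.31]
```

Request:
drive_tool(plan=[[[-7,-36,11,0,0.02,0.09,255],[-14,-72,23,-0.01,0.05,0.19,255],[-20,-108,34,-0.01,0.07,0.28,255],[-27,-144,45,-0.01,0.09,0.38,255],[-34,-180,57,-0.02,0.12,0.47,255],[-41,-216,68,-0.02,0.14,0.56,255],[-48,-252,80,-0.03,0.16,0.66,255],[-54,-288,91,-0.03,0.19,0.75,255]]])

```text
time_s: 3.88
ee_pos: [0.5606, -0.1181, 0.3661]
orientation: [[-0.366, 0.905, -0.216], [0.931, 0.353, -0.095], [-0.01, -0.236, -0.972]]
force: [0.5, -0.5, -3.2]
width: 0.0097
```

Run:
```python
from h import *
R,zt=platepose(-11.5,12); delta(PL+[0,0,.14],R)
```

```text
t 3.8833 shift [-186.2 -100.9  134.3] rot [-0.025  0.137  0.559] F [ 0.5 -0.5 -3.2] w 0.009736628596784227
```

Request:
drive_tool(plan=[[[-31,-17,10,0,0.02,0.1,255],[-62,-34,25,-0.01,0.05,0.2,255],[-93,-50,45,-0.01,0.07,0.3,255],[-124,-67,70,-0.02,0.1,0.4,255],[-155,-84,100,-0.02,0.12,0.5,255],[-186,-101,134,-0.025,0.137,0.559,255],[-186,-101,134,-0.025,0.137,0.559,255],[-186,-101,134,-0.025,0.137,0.559,255]]])

```text
time_s: 4.55
ee_pos: [0.5032, -0.3438, 0.2568]
orientation: [[0.207, 0.955, -0.211], [0.978, -0.203, 0.043], [-0.001, -0.216, -0.976]]
force: [-0.6, 1.1, -3.6]
width: 0.0101
```

Run:
```python
from h import *
R,zt=platepose(-11.5,12); delta(PL+[0,0,.02],R)
f={n:vision.grab_frame(n) for n in ["scene","side"]}
pickle.dump(f,open("f3.pkl","wb"))
a=cv2.resize(f["scene"]["img"][180:310,140:240,::-1],None,fx=4,fy=4,interpolation=cv2.INTER_CUBIC)
b=cv2.resize(f["side"]["img"][180:310,230:330,::-1],None,fx=4,fy=4,interpolation=cv2.INTER_CUBIC)
cv2.imwrite("pics/p3.png",np.hstack([a,b]))
```

```text
t 4.55 shift [  5.1  29.  111.9] rot [-0.008 -0.    -0.008] F [-0.6  1.1 -3.6] w 0.010060780636374368
```

View pics/p3.png

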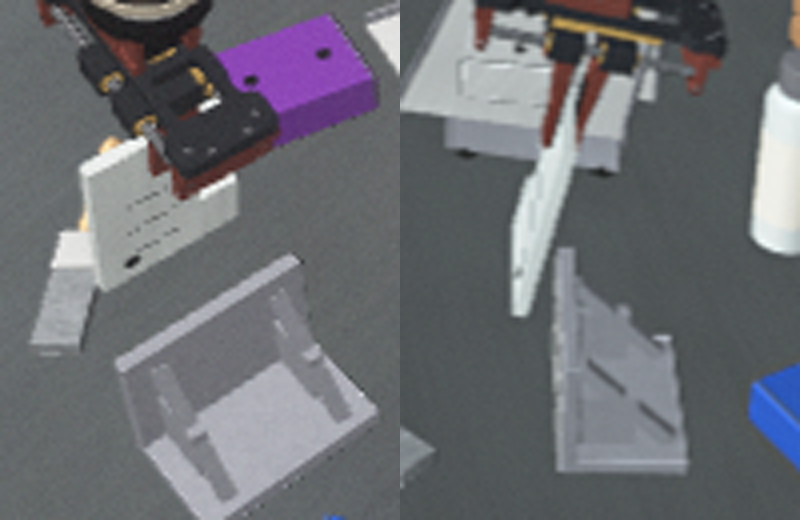

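The plate (scene crop 85–240, 140–290) hangs in front of the face, parallel to it, with its top towards it. Now lowering.

Request:
drive_tool(plan=[[[1,7,25,-0.008,0,-0.008,255],[3,15,55,-0.008,0,-0.008,255],[4,22,85,-0.008,0,-0.008,255],[5,29,112,-0.008,0,-0.008,255],[5,30,118,-0.008,0,-0.008,255],[5,30,118,-0.008,0,-0.008,255]]])

```text
time_s: 5.15
ee_pos: [0.5124, -0.3328, 0.1366]
orientation: [[0.19, 0.961, -0.202], [0.982, -0.185, 0.044], [0.005, -0.206, -0.979]]
force: [0.1, 0.8, -2.7]
width: 0.0097
```

Run:
```python
from h import *
R,zt=platepose(-11.5,12); delta(PL,R)
```

```text
t 5.15 shift [-7.8  0.5 15.5] rot [ 0.002 -0.003  0.01 ] F [ 0.1  0.8 -2.7] w 0.00971343513392316
```

Request:
drive_tool(plan=[[[-4,0,5,0,0,0.01,255],[-8,0,9,0,0,0.01,255],[-8,0,11,0,0,0.01,255],[-8,0,12,0,0,0.01,255],[-8,0,13,0,0,0.01,255],[-8,0,13,0,0,0.01,255]]])

```text
time_s: 5.65
ee_pos: [0.5084, -0.3401, 0.1242]
orientation: [[0.2, 0.959, -0.201], [0.98, -0.195, 0.044], [0.003, -0.206, -0.979]]
force: [-1.4, -0.3, -3.7]
width: 0.0098
```

Request:
drive_tool(plan=[[[0,0.2,1,0,0,0,255],[0,0.4,2,0,0,0,255],[0,0.4,2,0,0,0,255]]])

```text
time_s: 5.9
ee_pos: [0.5084, -0.34, 0.1221]
orientation: [[0.2, 0.959, -0.201], [0.98, -0.195, 0.044], [0.003, -0.206, -0.979]]
force: [0.3, -0.3, -3.5]
width: 0.0098
```

Request:
drive_tool(plan=[[[0,0.2,1,0,0,0,255],[0,0.4,2,0,0,0,255],[0,0.6,3,0,0,0,255],[0,0.6,3,0,0,0,255]]])

```text
time_s: 6.23
ee_pos: [0.5087, -0.34, 0.1201]
orientation: [[0.2, 0.959, -0.2], [0.98, -0.195, 0.043], [0.003, -0.205, -0.979]]
force: [-0.1, 1.1, 5.3]
width: 0.0097
```

Request:
drive_tool(plan=[[[0,0.2,1,0,0,0,255],[0,0.2,1,0,0,0,255]]])

```text
time_s: 6.4
ee_pos: [0.5088, -0.34, 0.1201]
orientation: [[0.199, 0.959, -0.2], [0.98, -0.195, 0.043], [0.002, -0.205, -0.979]]
force: [-0.4, 1.6, 5.7]
width: 0.0098
```

Request:
drive_tool(plan=[[[0,0,0,0,0,0,215],[0,0,0,0,0,0,200],[0,0,0,0,0,0,180],[0,0,0,0,0,0,160],[0,0,0,0,0,0,140],[0,0,0,0,0,0,140]]])

```text
time_s: 6.9
ee_pos: [0.5088, -0.34, 0.12]
orientation: [[0.2, 0.959, -0.2], [0.98, -0.195, 0.043], [0.002, -0.205, -0.979]]
force: [-0.3, -0.1, 0.3]
width: 0.0389
```

Request:
drive_tool(plan=[[[0,0,-10,0,0,0,140],[0,0,-25,0,0,0,140],[0,0,-50,0,0,0,140],[0,0,-85,0,0,0,140],[0,0,-120,0,0,0,140],[0,0,-150,0,0,0,140],[0,0,-150,0,0,0,140]]])

```text
time_s: 7.48
ee_pos: [0.5419, -0.3478, 0.2742]
orientation: [[0.199, 0.961, -0.191], [0.98, -0.195, 0.039], [-0.0, -0.195, -0.981]]
force: [-0.2, 0.6, 0.2]
width: 0.04
```

Run:
```python
from h import *
f={n:vision.grab_frame(n) for n in ["scene","side"]}
pickle.dump(f,open("f4.pkl","wb"))
a=cv2.resize(f["scene"]["img"][180:310,140:240,::-1],None,fx=4,fy=4,interpolation=cv2.INTER_CUBIC)
b=cv2.resize(f["side"]["img"][180:310,230:330,::-1],None,fx=4,fy=4,interpolation=cv2.INTER_CUBIC)
cv2.imwrite("pics/p4.png",np.hstack([a,b]))
```

```text
(no output)
```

View pics/p4.png

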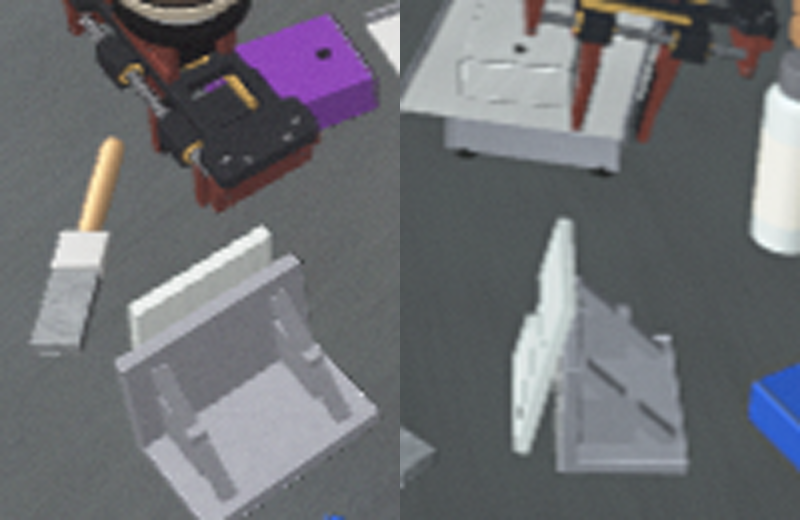

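The template now leans square and centred on the face: scene crop (130–270, 230–345), side crop top (565,220), bottom (520,450). Next comes the push.

```bash
cat >> h.py <<'E'
M=np.array([.631,.143]); bx=np.array([.4147,.90996]); by=np.array([-bx[1],bx[0]])
def boxp(x,y,z): return np.r_[M+bx*x+by*y,z]
RP=np.c_[np.r_[bx,0],np.r_[-by,0],[0,0,-1]]
E
python3 - <<'E'
from h import *
delta(boxp(-.285,.002,.25),RP)
E
```

```text
t 7.5833 shift [221.  -68.7  33.4] rot [-0.203  0.021  0.226] F [-0.8 -0.4 -0.8] w 0.03951624563391491
```

Request:
drive_tool(plan=[[[35,-10,0,-0.03,0,0.03,100],[70,-20,0,-0.06,0,0.07,50],[105,-32,5,-0.1,0.01,0.11,0],[140,-44,10,-0.13,0.01,0.15,0],[180,-56,20,-0.17,0.015,0.19,0],[221,-69,33,-0.203,0.021,0.226,0],[221,-69,33,-0.203,0.021,0.226,0],[221,-69,33,-0.203,0.021,0.226,0]]])

```text
time_s: 8.25
ee_pos: [0.5091, -0.1121, 0.2493]
orientation: [[0.409, 0.912, -0.002], [0.912, -0.409, 0.001], [-0.0, -0.002, -1.0]]
force: [0.8, -0.9, 0.1]
width: 0.0866
```

Run:
```python
from h import *
delta(boxp(-.285,.002,.148),RP)
```

```text
t 8.25 shift [ -2.3   3.3 101.3] rot [-0.002  0.     0.006] F [ 0.8 -0.9  0.1] w 0.08664280719602989
```

Request:
drive_tool(plan=[[[-2,3,35,0,0,0.006,0],[-2,3,70,0,0,0.006,0],[-2,3,101,0,0,0.006,0],[-2,3,101,0,0,0.006,0],[-2,3,101,0,0,0.006,0]]])

```text
time_s: 8.67
ee_pos: [0.5098, -0.1166, 0.1471]
orientation: [[0.416, 0.909, -0.007], [0.909, -0.416, 0.001], [-0.002, -0.006, -1.0]]
force: [0.8, -0.2, 1.3]
width: 0.0881
```

Request:
drive_tool(plan=[[[10,0,0,0,0,0,0],[18,0,0,0,0,0,0],[26,0,0,0,0,0,0],[34,0,0,0,0,0,0],[42,0,0,0,0,0,0],[50,0,0,0,0,0,0],[58,0,0,0,0,0,0],[66,0,0,0,0,0,0]]])

```text
time_s: 9.33
ee_pos: [0.5378, -0.0566, 0.1477]
orientation: [[0.417, 0.909, -0.006], [0.909, -0.417, -0.0], [-0.003, -0.005, -1.0]]
force: [-2.0, -5.4, 3.8]
width: 0.0878
```

Run:
```python
from h import *
delta(boxp(-.14,.0,.148),RP)
f={n:vision.grab_frame(n) for n in ["scene","side"]}
pickle.dump(f,open("f5.pkl","wb"))
a=cv2.resize(f["scene"]["img"][100:240,215:345,::-1],None,fx=3,fy=3,interpolation=cv2.INTER_CUBIC)
b=cv2.resize(f["side"]["img"][100:240,215:345,::-1],None,fx=3,fy=3,interpolation=cv2.INTER_CUBIC)
cv2.imwrite("pics/p5.png",np.hstack([a,b]))
```

```text
t 9.3333 shift [80.3  1.8 -0.6] rot [-0.005  0.003 -0.002] F [-2.  -5.4  3.8] w 0.08780980903455847
```

View pics/p5.png

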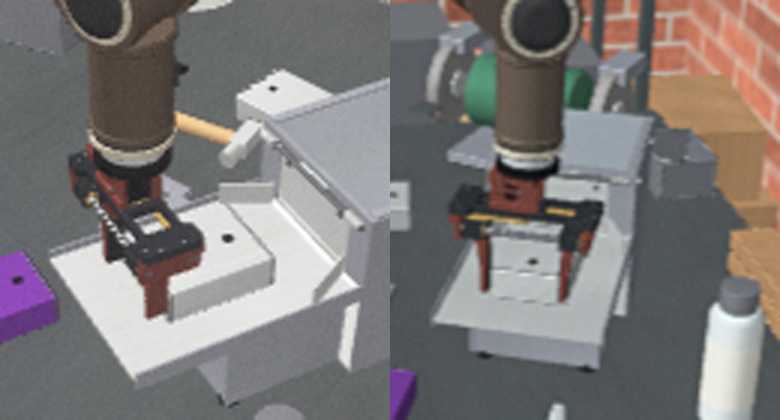

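The stub is being pushed squarely, but the fingers (88 mm apart) only just catch its 100 mm end. I'll back off, narrow them, and go on.

Request:
drive_tool(plan=[[[-8,1,0,0,0,0,40],[-8,2,0,0,0,0,85],[-8,2,0,0,0,0,85],[-4,2,0,0,0,0,85],[8,2,0,0,0,0,85],[16,2,0,0,0,0,85],[26,2,0,0,0,0,85],[36,2,0,0,0,0,85]]])

```text
time_s: 10.1
ee_pos: [0.5554, -0.0221, 0.1473]
orientation: [[0.415, 0.91, -0.005], [0.91, -0.415, 0.001], [-0.001, -0.005, -1.0]]
force: [-1.3, -3.5, 1.4]
width: 0.0586
```

Request:
drive_tool(plan=[[[8,0,0,0,0,0,85],[16,0,0,0,0,0,85],[24,0,0,0,0,0,85],[32,0,0,0,0,0,85],[40,0,0,0,0,0,85],[48,0,0,0,0,0,85],[56,0,0,0,0,0,85],[56,0,0,0,0,0,85]]])

```text
time_s: 10.77
ee_pos: [0.5793, 0.0304, 0.1473]
orientation: [[0.414, 0.91, -0.005], [0.91, -0.414, 0.001], [-0.001, -0.005, -1.0]]
force: [1.2, -0.7, 0.3]
width: 0.0588
```

Run:
```python
from h import *
delta(boxp(-.065,.0,.148),RP)
f={n:vision.grab_frame(n) for n in ["scene","side"]}
pickle.dump(f,open("f6.pkl","wb"))
a=cv2.resize(f["scene"]["img"][100:240,215:345,::-1],None,fx=3,fy=3,interpolation=cv2.INTER_CUBIC)
b=cv2.resize(f["side"]["img"][100:240,215:345,::-1],None,fx=3,fy=3,interpolation=cv2.INTER_CUBIC)
cv2.imwrite("pics/p6.png",np.hstack([a,b]))
```

```text
t 10.7667 shift [58.9  0.4 -0.8] rot [-0.005  0.001  0.001] F [ 1.2 -0.7  0.3] w 0.05884068787617217
```

View pics/p6.png

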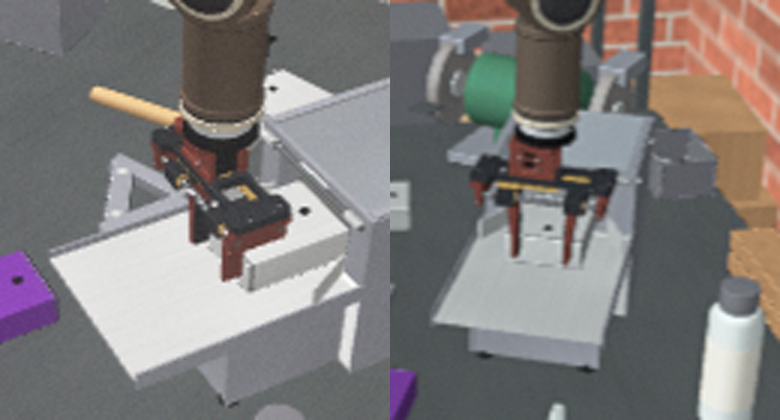

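The stub's front is at the mouth, between the guides and square (scene crop 245–350, 185–290). I'll push on.

Request:
drive_tool(plan=[[[8,0,0,0,0,0,85],[16,0,0,0,0,0,85],[25,0,0,0,0,0,85],[34,0,0,0,0,0,85],[43,0,0,0,0,0,85],[52,0,0,0,0,0,85],[60,0,0,0,0,0,85],[66,0,0,0,0,0,85]]])

```text
time_s: 11.53
ee_pos: [0.6067, 0.0921, 0.1472]
orientation: [[0.413, 0.911, -0.004], [0.911, -0.413, 0.004], [0.001, -0.006, -1.0]]
force: [-1.2, -0.1, -0.0]
width: 0.0587
```

Request:
drive_tool(plan=[[[4,0,0,0,0,0,85],[4,0,0,0,0,0,85],[4,0,0,0,0,0,85],[4,0,0,0,0,0,85]]])

```text
time_s: 11.87
ee_pos: [0.6082, 0.0956, 0.147]
orientation: [[0.413, 0.911, -0.005], [0.911, -0.413, 0.003], [0.001, -0.006, -1.0]]
force: [0.5, -0.1, -0.2]
width: 0.0583
```

Force has gone to zero. I'll retreat and look.

Request:
drive_tool(plan=[[[-35,0,0,0,0,0,85],[-75,0,-10,0,0,0,85],[-110,0,-45,0,0,0,85],[-140,-30,-85,0,0,0,85],[-160,-70,-125,0,0,0,85],[-170,-110,-150,0,0,0,85],[-170,-130,-150,0,0,0,85],[-170,-130,-150,0,0,0,85]]])

```text
time_s: 12.53
ee_pos: [0.4176, -0.0064, 0.3]
orientation: [[0.415, 0.91, -0.002], [0.91, -0.415, 0.004], [0.003, -0.003, -1.0]]
force: [0.3, 0.3, -0.7]
width: 0.0588
```

Run:
```python
from h import *
f={n:vision.grab_frame(n) for n in ["scene","side"]}
pickle.dump(f,open("f7.pkl","wb"))
a=cv2.resize(f["scene"]["img"][100:310,150:350,::-1],None,fx=2.8,fy=2.8,interpolation=cv2.INTER_CUBIC)[:,:560]
b=cv2.resize(f["side"]["img"][130:200,225:310,::-1],None,fx=2.8,fy=2.8,interpolation=cv2.INTER_CUBIC)
c=cv2.resize(f["side"]["img"][225:310,225:310,::-1],None,fx=2.8,fy=2.8,interpolation=cv2.INTER_CUBIC)
r=np.zeros((a.shape[0],238,3),np.uint8); r[:b.shape[0]]=b; r[200:200+c.shape[0]]=c
cv2.imwrite("pics/p7.png",np.hstack([a,r]))
s=ctrl.observe();print(s["time_s"],s["ee_pos"],s["force"])
# bystander shift check: difference between first and last scene in bystander areas
g=load("f1.pkl")["scene"]["img"]
for n,(x0,y0,x1,y1) in dict(brush=(145,210,175,272),clamp=(100,310,170,384),can=(290,230,322,295),magnet=(245,150,285,178),stubb_hammer=(270,118,310,155)).items():
    print(n,np.abs(g[y0:y1,x0:x1].astype(int)-f["scene"]["img"][y0:y1,x0:x1]).mean().round(1))
```

```text
12.6333 [ 0.41868208 -0.00603789  0.29995697] [ 0.1171904   0.86956675 -0.00823714]
brush 3.5
clamp 2.1
can 2.0
magnet 2.8
stubb_hammer 4.4
```

View pics/p7.png

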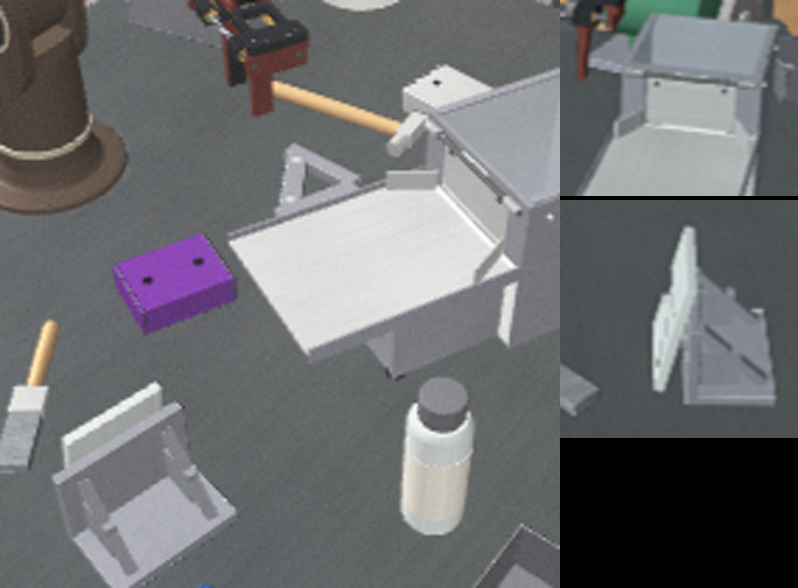

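The tray is empty, the flap hangs shut at (475,190), the template is still leaning, and the bystanders are unchanged. I'll hand in.

Request:
drive_tool(plan=[[[0,0,0,0,0,0,85],[0,0,0,0,0,0,85],[0,0,0,0,0,0,85],[0,0,0,0,0,0,85],[0,0,0,0,0,0,85],[0,0,0,0,0,0,85]]])

```text
time_s: 13.13
ee_pos: [0.4189, -0.0061, 0.2993]
orientation: [[0.414, 0.91, -0.002], [0.91, -0.414, 0.004], [0.003, -0.003, -1.0]]
force: [0.2, -0.1, 0.2]
width: 0.0586
```

```bash
python3 -c "
from workcell import ctrl
print(ctrl.finish_job())"
```

```text
the job is handed in; nothing more can be done
None
```

I stood the template back against the angle plate and pushed the stub through the flap into the reject box. I handed the job in at 13.1 s of the 59 s allowed.

**Template:** I gripped it by its top edge, set it on the bench leaning about 12° against the face, and let go. The last pictures show it centred and square on the face.

**Stub:** I pushed it along the tray with two spread fingers. Partway I backed off and narrowed them, because at full opening they barely caught the stub's end.

**Last checks:** The tray is empty, the flap looks shut, and the force on the tool is about zero with the arm clear. The bystanders I compared (brush, clamp, can, magnet, hammer and `stub_b`) look unmoved. No check failed or disagreed. I could not see the stub itself inside the box, so its rest there is inferred from the empty tray and the shut flap.

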